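# Reset the loaf feeder

## Task

The bench loaf feeder with the square pusher plate has been ratcheted forward and has to be made ready for the next loaf. Flip its ratchet pawl over by the ball lever so that it stays lying back, clear of the rack, then draw the pusher by its black knob all the way back to its home stop. Leave the pawl flipped back, and do not touch the settings of the other feeder, the one with the round pusher plate.

Things in the scene. Friction and masses are not known exactly. Their poses are not given: they have to be found in the camera images.
- square_pusher (a joint): travel of the pusher of the feeder with the SQUARE plate (steel plate 74 x 74 mm, upright, 45 mm ahead of the knob, top edge 97 mm above the table), in m: 0 = home (back stop, the end nearer the robot), grows forward, at most 0.09. Starts 0.05 to 0.08 forward. Sliding takes 2 N, and 4 N more at 0.1 m/s. While the pawl is engaged the rack blocks it from going back by more than one 18 mm tooth; it can always click forward.
- square_knob (a point): grip point on the pusher's upright black round knob: 24 mm diameter below, 28 mm cap, knob top 86 mm above the table; the point lies on its axis 70 mm above the table and moves with the pusher. Its x axis is the feed direction (forward, away from the robot within about 10 degrees), y is to the left, z up. Clear of other parts for 60 mm to either side in y above a height of 50 mm; the plate stands 45 mm ahead.
- square_pawl (a joint): angle of the pawl of the square-plate feeder, rad: 0 = engaged (nose down in the rack, up to about 0.3 when riding on a tooth; ball lever leaning forward by 28 degrees), 0.98 = flipped (ball lever leaning back by 28 degrees towards the robot, nose up). The heavy ball falls to whichever side of upright (about 0.49) it is on and stays there; a push of under 2 N on the ball takes it over.
- square_ball (a point): centre of the steel ball, 28 mm diameter, at the end of the pawl's lever on the right side of the square-plate feeder, about 116 mm above the table when leaning either way and 124 mm when upright. It swings in the feeder's own fore-and-aft plane on a radius of 72 mm about a crosswise pivot 52 mm above the table; flipping carries it 68 mm backward (knob's -x). Nothing stands higher than 75 mm within 60 mm ahead of the engaged ball.
- round_knob (a point): the same grip point on the knob of the other, otherwise identical feeder, which has a ROUND pusher plate (74 mm diameter): to be left alone. The two feeders stand side by side, lengthwise to the robot, and either may be the left one; each is 340 mm long and 145 mm wide.
- round_ball (a point): centre of the pawl ball of the round-plate feeder: to be left alone

How it is judged:
On the way:
1. the square-plate feeder's pawl is flipped back while its pusher is still forward (value of joint square_pawl above 0.75 rad and value of joint square_pusher above 0.025 m), for 0.2 s.
At the end, for the whole second after the job is handed in: The square-plate feeder's pusher rests within 12 mm of its home stop and its pawl lies flipped back (angle over 0.75 rad) (value of joint square_pusher below 0.012 m and value of joint square_pawl above 0.75 rad and velocity of joint square_pusher between -0.01 and 0.01 m/s); the robot touches nothing.
It fails at once if the round-plate feeder's pusher is moved by more than 25 mm (distance of round_knob from where it was at the start of the episode above 0.025 m).
It fails at once if the round-plate feeder's pawl ball is moved by more than 35 mm (distance of round_ball from where it was at the start of the episode above 0.035 m).
It also fails if it takes over 45 s, if anything falls off the work surface, if the arm or the gripper's body presses on something with over 40 N, if the wrist force passes 120 N, or if a joint passes its speed limit or range.

## Robot

A 6-joint arm with a two-finger parallel gripper is mounted at the origin on the work surface. World frame = base frame: x ahead of the robot, y to its left, z up, the work surface at z = 0. Lengths are in m, angles in rad, forces in N, time in s.
With the tool pointing down it reaches from about 0.375 to 0.9 m from the base axis. Payload 3.1 kg.
Tool frame: the origin (TCP) lies midway between the tips of the shut fingers; the grasp point (between the pads) lies 19 mm behind it (r.pinch_z is the distance from the TCP to the grasp point, in m); z points along the fingers, y is the direction in which the jaws open and shut (so a half turn about z gives the same grasp; the last joint's range is limited). The gripper opens to 87 mm and grips with 3 to 60 N. Pads are 19 mm wide; open, the fingers measure 117 mm over their backs; the gripper's body (75 mm by 190 mm) begins 51 mm behind the grasp point.
Start: joints at [0.955, 0.527, 1.433, -0, 1.181, -0.178], TCP at [0.265, 0.566, 0.223] pointing down, gripper open.
Joint ranges: [-3.08, 3.08], [-0.75, 2.2], [0.22, 2.44], [-1.43, 4.57], [0, 2.65], [-2.85, 2.85]. Speed limits (rad/s): [2.79, 2.79, 3.14, 3.14, 3.14, 3.14].

## Interface

Orientations are given as [roll, pitch, yaw] about the fixed x, y, z axes, in that order (R = Rz(yaw) Ry(pitch) Rx(roll)).
In Python, from bench import r gives the robot as it stands. The module is installed in compiled form; this text tells all that it offers.
- The arm moves only by the tool apply_moves, never from a script. Its argument "commands" is a list of rows, each an object of numbers: "tx", "ty", "tz": the shift along the world's x, y, z in cm; "wx", "wy", "wz": the turn, a rotation vector about the world's x, y, z in degrees; "gripper": the finger opening in cm, from 0 to 8.7. A call has 1 to 12 rows; each row shifts and turns the commanded pose from where the row before left it; what a row does not reach is not made up. A row lasts 1/8 s, in which the tool goes at most 62.5 mm and 10.7 degrees, less where a joint would pass 70% of its speed; a pose out of reach is approached as far as the arm can. A call is refused whole if a number of a shift passes 6.25 or a number of a turn 10.7, either way. A call with a gripper value outside its range is refused whole. The fingers move at their own pace and stop on an object; the grip force is fixed at half the most. Time passes only in rows, so rows that do not move let the fingers close. It gives the time, the measured TCP pose, the force and the opening at its end, in the units of the state.
- r.get_state(): the state, without advancing time (a new reading comes with each control period).
- r.get_image(name): name is "scene" or "top" or "wrist"; returns the picture (384x512x3 uint8, red, green, blue); there is no depth.
- r.get_calibration(name): a dict with "K" (3x3 intrinsics, pixels), "dist" ([k1, k2, p1, p2, k3] as OpenCV has them; the pictures are not rectified), "extrinsics" (4x4, takes a point from camera to world coordinates); the wrist camera has in their place "tool_from_camera" (4x4, takes a point from camera to tool coordinates, whose origin is the TCP and whose axes are the flange's). Camera axes: x right, y down, z forward; pixel columns grow to the right and rows downward; lengths in m; the calibration is good to about 2 mm. A picture is of the moment at which its call begins: read the wrist's pose just before it. get_calibration takes no time and is no camera call.
- r.finish_job(): hands the job in, once; it reports no verdict.
The state is a dict: "clock": time; "joint_pos": joint angles; "joint_vel": joint speeds; "effort": joint torques, N m; "tool_pos": TCP position; "tool_rot": TCP orientation; "ft_force": force on the tool from outside, world axes, zero at the start; "torque": the same for the moment, N m; "gripper_width": finger opening in m.
Only numpy, scipy, OpenCV 4.12 (cv2) and the standard library are available. Lean on these libraries where they do the work, as an engineer would, in place of code of your own. Each camera call takes 0.05 s, during which the arm holds its last target.

## Working session

There is one attempt and no reset: what is moved stays moved. The work goes in short steps, Python scripts to look and compute and a tool call to move; the robot and the scene stay as the last step left them, time stands still between calls to the robot, and variables do not carry over. Pictures are saved under pics/ and viewed, and the job is handed in when it is done.

Besides the shell and the picture viewer there is one more tool, called after ">>>" by a JSON object that holds its "fn" and its "kwargs". apply_moves: Moves the arm, as the interface text tells. Its arguments: {"type":"object","properties":{"commands":{"type":"array","items":{"type":"object","properties":{"tx":{"type":"number"},"ty":{"type":"number"},"tz":{"type":"number"},"wx":{"type":"number"},"wy":{"type":"number"},"wz":{"type":"number"},"gripper":{"type":"number"}}}}},"required":["commands"]}

```bash
mkdir -p pics
python3 - <<'E'
from bench import r
import cv2,numpy as np
for n in("scene","top","wrist"):
    s=r.get_state(); im=r.get_image(n); cv2.imwrite(f"pics/{n}0.png",im[:,:,::-1])
    c=r.get_calibration(n); print(n,{k:np.round(v,4).tolist() for k,v in c.items()})
print({k:np.round(v,4).tolist() for k,v in s.items()},r.pinch_z)
E
```

```text
scene {'K': [[362.5608, 0.0, 254.7382], [0.0, 362.5608, 194.5854], [0.0, 0.0, 1.0]], 'dist': [-0.084, 0.0, 0.0, 0.0, 0.0], 'extrinsics': [[-0.7206, 0.576, -0.3859, 0.8432], [0.6933, 0.5931, -0.4093, 0.3014], [-0.0069, -0.5625, -0.8268, 0.6959], [0.0, 0.0, 0.0, 1.0]]}
top {'K': [[445.1828, 0.0, 257.6359], [0.0, 445.1828, 191.7664], [0.0, 0.0, 1.0]], 'dist': [0.0135, 0.0, 0.0, 0.0, 0.0], 'extrinsics': [[0.0227, -0.9977, 0.064, 0.4813], [-0.9996, -0.0217, 0.0155, -0.0066], [-0.014, -0.0643, -0.9978, 0.8921], [0.0, 0.0, 0.0, 1.0]]}
wrist {'K': [[321.3919, 0.0, 258.0368], [0.0, 321.3919, 193.0894], [0.0, 0.0, 1.0]], 'dist': [0.03, 0.0, 0.0, 0.0, 0.0], 'tool_from_camera': [[0.0001, -0.9629, -0.2698, 0.073], [1.0, 0.0003, -0.0006, -0.0007], [0.0007, -0.2698, 0.9629, -0.1632], [0.0, 0.0, 0.0, 1.0]]}
{'clock': 0.1, 'joint_pos': [0.9545, 0.5284, 1.4338, -0.0, 1.1814, -0.1785], 'joint_vel': [0.0007, -0.0008, -0.0013, 0.0013, 0.0002, -0.0003], 'effort': [-0.0007, -44.0989, -17.7148, 0.0634, 0.0534, -0.0], 'tool_pos': [0.2646, 0.5655, 0.2217], 'tool_rot': [-3.1397, -0.0003, 2.7038], 'ft_force': [0.3706, -0.3248, 0.7249], 'torque': [-0.01, 0.0268, -0.0229], 'gripper_width': 0.087} 0.0187
```

View pics/scene0.png

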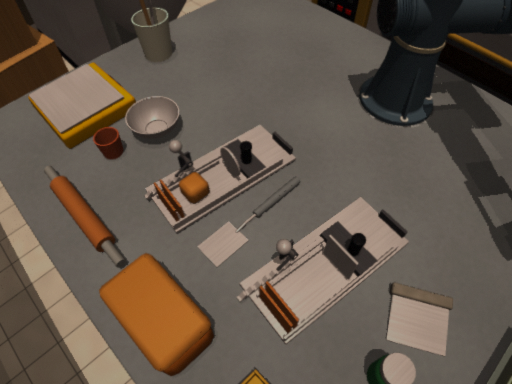

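View pics/top0.png

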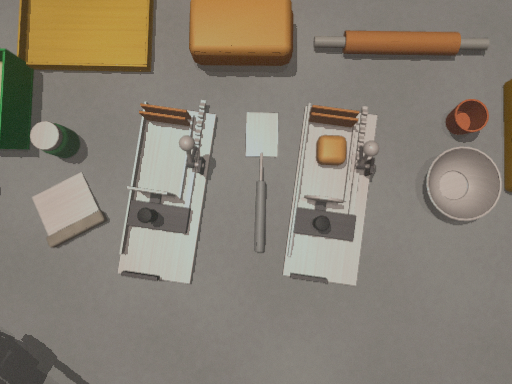

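View pics/wrist0.png

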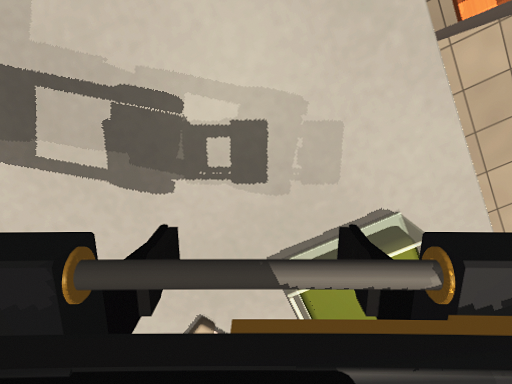

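The square plate is on the feeder at the left in the top view: knob near (147,215) and ball near (187,143). In the scene view its knob is at about (357,242) and its ball at about (285,247). The round-plate feeder is the right one (y<0). I'll measure the knob and ball across the two views.

Run:
```python
import cv2,numpy as np
t=cv2.imread("pics/top0.png");s=cv2.imread("pics/scene0.png")
a=cv2.resize(t[90:290,110:230],None,fx=3,fy=3,interpolation=cv2.INTER_CUBIC)
b=cv2.resize(s[190:340,230:420],None,fx=4,fy=4,interpolation=cv2.INTER_CUBIC)
cv2.imwrite("pics/topz.png",a[:600]);cv2.imwrite("pics/scenez.png",b)
```

```text
(no output)
```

View pics/topz.png

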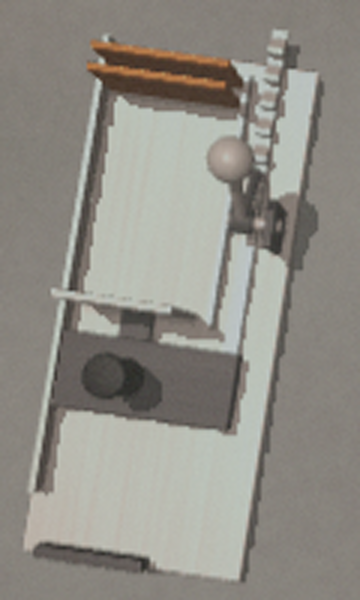

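View pics/scenez.png

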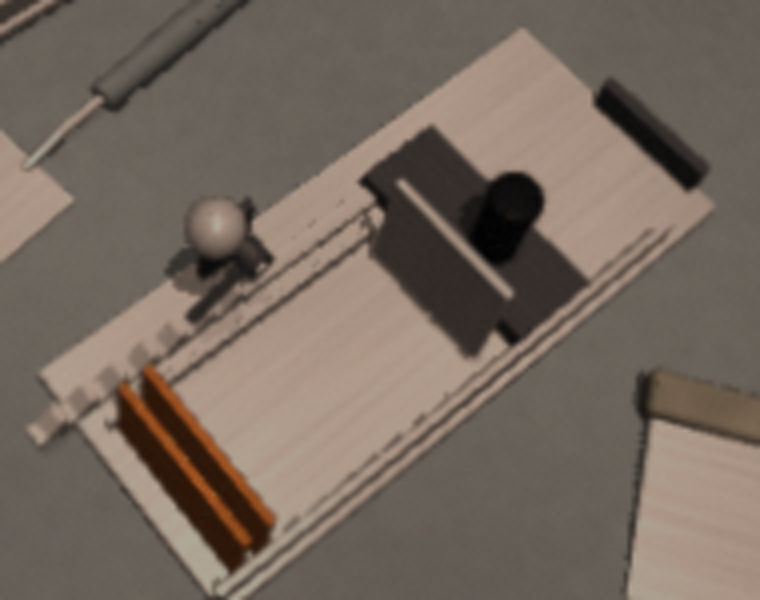

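```bash
cat > h.py <<'E'
import cv2,numpy as np
from bench import r
def ray(n,uv,pose=None):
    c=r.get_calibration(n)
    p=cv2.undistortPoints(np.array([[uv]],float),c["K"],c["dist"])[0,0]
    T=c["extrinsics"] if n!="wrist" else pose@c["tool_from_camera"]
    d=T[:3,:3]@np.array([p[0],p[1],1]);return T[:3,3],d/np.linalg.norm(d)
def tri(rs):
    A=np.zeros((3,3));b=np.zeros(3)
    for o,d in rs:
        P=np.eye(3)-np.outer(d,d);A+=P;b+=P@o
    x=np.linalg.solve(A,b)
    return x,[np.linalg.norm((np.eye(3)-np.outer(d,d))@(x-o)) for o,d in rs]
def plane(n,uv,z,pose=None):
    o,d=ray(n,uv,pose);return o+d*(z-o[2])/d[2]
E
python3 - <<'E'
from h import *
t=cv2.imread("pics/top0.png");s=cv2.imread("pics/scene0.png")
for n,im,box in(("top",t,(130,200,165,230)),("scene",s,(345,228,372,260))):
    x0,y0,x1,y1=box;g=im[y0:y1,x0:x1].max(2)
    print(n);print(g[::1,::1] if 0 else "",np.percentile(g,[1,10,30,50]))
    for th in(25,35,45,55):
        k,l,st,c=cv2.connectedComponentsWithStats((g<th).astype(np.uint8))
        print(th,[(st[i].tolist(),(c[i]+[x0,y0]).round(1).tolist()) for i in range(1,k) if st[i,4]>15])
f=lambda u,v,sc,o:((np.array([u,v])+.5)/sc-.5+o)
b=tri([ray("top",f(230,159,3,[110,90])),ray("scene",f(216,227,4,[230,190]))])
k=tri([ray("top",f(105,376,3,[110,90])),ray("scene",f(516,198,4,[230,190]))])
print("ball",b,"knobtop",k)
for nm,p in dict(bl=(27,548),br=(242,580),tr=(318,72)).items(): print(nm,plane("top",f(*p,3,[110,90]),0.012))
for nm,p in dict(br=(523,28),tr=(40,375),tl=(215,597),bl=(715,207)).items(): print(nm,plane("scene",f(*p,4,[230,190]),0.012))
# other feeder
print("rball",plane("top",(371,148),.116),"rknob",plane("top",(321.5,224),.086), "handle", plane("top",(260,200),.02))
E
```

```text
top
 [ 47.  64.  77. 100.]
25 []
35 []
45 []
55 [([19, 10, 9, 12, 69], [153.3, 215.6])]
scene
 [ 2.  6. 24. 53.]
25 [([2, 6, 18, 22, 261], [355.6, 243.9])]
35 [([0, 6, 20, 23, 304], [354.9, 244.1])]
45 [([0, 6, 21, 23, 325], [354.8, 244.1])]
55 [([0, 3, 27, 29, 461], [356.2, 245.9])]
ball (array([0.61444694, 0.13162322, 0.1215658 ]), [np.float64(0.0005275438890113058), np.float64(0.0005275438890113592)]) knobtop (array([0.48675168, 0.20965067, 0.08416122]), [np.float64(0.0006698504520499112), np.float64(0.0006698504520498968)])
bl [0.37335769 0.27623696 0.012     ]
br [0.35596986 0.13469586 0.012     ]
tr [0.69285357 0.09472889 0.012     ]
br [0.35477257 0.13496774 0.012     ]
tr [0.69155877 0.09422905 0.012     ]
tl [0.70623264 0.22728178 0.012     ]
bl [0.37318209 0.27676759 0.012     ]
rball [ 0.61216162 -0.19123098  0.116     ] rknob [ 0.47734871 -0.11051597  0.086     ] handle [0.52119231 0.00188736 0.02      ]
```

Both views agree to 0.7 mm, and the ball height (122 mm) and knob top (84 mm) fit the text. The feed direction is −6.8° in yaw, and the square feeder is the left one. I'll move ahead of the ball with the fingers shut.

>>> {"fn": "apply_moves", "kwargs": {"commands": [{"tx":3.3,"ty":-3.7,"wz":1.5,"gripper":0},{"tx":3.3,"ty":-3.7,"wz":1.5,"gripper":0},{"tx":3.3,"ty":-3.7,"wz":1.5,"gripper":0},{"tx":3.3,"ty":-3.7,"wz":1.5,"gripper":0},{"tx":3.3,"ty":-3.7,"wz":1.5,"gripper":0},{"tx":3.3,"ty":-3.7,"wz":1.5,"gripper":0},{"tx":3.3,"ty":-3.7,"wz":1.5,"gripper":0},{"tx":3.3,"ty":-3.7,"wz":1.5,"gripper":0},{"tx":3.3,"ty":-3.7,"wz":1.5,"gripper":0},{"tx":3.3,"ty":-3.7,"wz":1.6,"gripper":0},{"tx":3.3,"ty":-3.7,"wz":1.6,"gripper":0},{"tx":3.3,"ty":-3.4,"wz":1.6,"gripper":0}]}}

```text
schema error: expected keys tx, ty, tz, wx, wy, wz, gripper
```

>>> {"fn": "apply_moves", "kwargs": {"commands": [{"tx":3.3,"ty":-3.7,"tz":0,"wx":0,"wy":0,"wz":1.5,"gripper":0},{"tx":3.3,"ty":-3.7,"tz":0,"wx":0,"wy":0,"wz":1.5,"gripper":0},{"tx":3.3,"ty":-3.7,"tz":0,"wx":0,"wy":0,"wz":1.5,"gripper":0},{"tx":3.3,"ty":-3.7,"tz":0,"wx":0,"wy":0,"wz":1.5,"gripper":0},{"tx":3.3,"ty":-3.7,"tz":0,"wx":0,"wy":0,"wz":1.5,"gripper":0},{"tx":3.3,"ty":-3.7,"tz":0,"wx":0,"wy":0,"wz":1.5,"gripper":0},{"tx":3.3,"ty":-3.7,"tz":0,"wx":0,"wy":0,"wz":1.5,"gripper":0},{"tx":3.3,"ty":-3.7,"tz":0,"wx":0,"wy":0,"wz":1.5,"gripper":0},{"tx":3.3,"ty":-3.7,"tz":0,"wx":0,"wy":0,"wz":1.5,"gripper":0},{"tx":3.3,"ty":-3.7,"tz":0,"wx":0,"wy":0,"wz":1.6,"gripper":0},{"tx":3.3,"ty":-3.7,"tz":0,"wx":0,"wy":0,"wz":1.6,"gripper":0},{"tx":3.3,"ty":-3.4,"tz":0,"wx":0,"wy":0,"wz":1.6,"gripper":0}]}}

```text
clock: 1.65
tool_pos: [0.6617, 0.1236, 0.2221]
tool_rot: [-3.142, -0.001, 3.024]
ft_force: [0.1, -0.0, 0.1]
gripper_width: 0.0009
```

Run:
```python
from h import *
cv2.imwrite("pics/w1.png",r.get_image("wrist")[:,:,::-1])
```

```text
(no output)
```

View pics/w1.png

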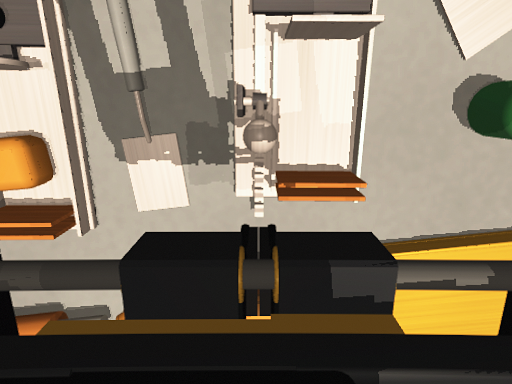

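The wrist view shows the ball at (260,134), lined up with the shut fingers at column 259, and the square plate beyond it. Next I lower the tool ahead of the ball and push back.

>>> {"fn": "apply_moves", "kwargs": {"commands": [{"tx":0,"ty":0,"tz":-4,"wx":0,"wy":0,"wz":0,"gripper":0},{"tx":0,"ty":0,"tz":-4,"wx":0,"wy":0,"wz":0,"gripper":0},{"tx":0,"ty":0,"tz":-3.5,"wx":0,"wy":0,"wz":0,"gripper":0},{"tx":0,"ty":0,"tz":0,"wx":0,"wy":0,"wz":0,"gripper":0},{"tx":-1,"ty":0.12,"tz":0,"wx":0,"wy":0,"wz":0,"gripper":0},{"tx":-1,"ty":0.12,"tz":0,"wx":0,"wy":0,"wz":0,"gripper":0},{"tx":-1,"ty":0.12,"tz":0,"wx":0,"wy":0,"wz":0,"gripper":0},{"tx":-1,"ty":0.12,"tz":0,"wx":0,"wy":0,"wz":0,"gripper":0}]}}

```text
clock: 2.7
tool_pos: [0.6206, 0.13, 0.1087]
tool_rot: [3.141, 0.002, 3.023]
ft_force: [0.7, -0.0, 0.1]
gripper_width: 0.0004
```

>>> {"fn": "apply_moves", "kwargs": {"commands": [{"tx":-0.8,"ty":0.1,"tz":0,"wx":0,"wy":0,"wz":0,"gripper":0},{"tx":-0.8,"ty":0.1,"tz":0,"wx":0,"wy":0,"wz":0,"gripper":0},{"tx":-0.8,"ty":0.1,"tz":0,"wx":0,"wy":0,"wz":0,"gripper":0},{"tx":-0.6,"ty":0.07,"tz":0,"wx":0,"wy":0,"wz":0,"gripper":0},{"tx":0,"ty":0,"tz":0,"wx":0,"wy":0,"wz":0,"gripper":0}]}}

```text
clock: 3.32
tool_pos: [0.5903, 0.1337, 0.1074]
tool_rot: [-3.142, -0.001, 3.023]
ft_force: [-0.6, -0.0, 0.2]
gripper_width: 0.0006
```

Run:
```python
from h import *
cv2.imwrite("pics/w2.png",r.get_image("wrist")[:,:,::-1])
a=r.get_image("scene")[:,:,::-1];cv2.imwrite("pics/s2.png",cv2.resize(a[150:340,200:430],None,fx=3,fy=3))
```

```text
(no output)
```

View pics/w2.png

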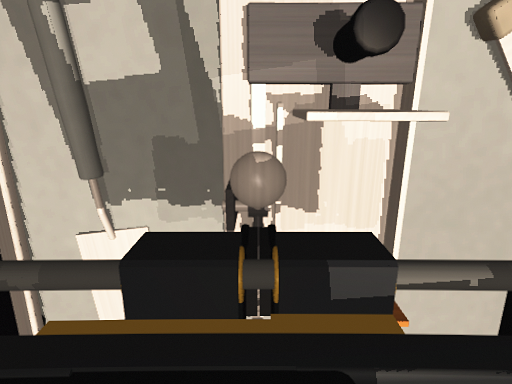

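View pics/s2.png

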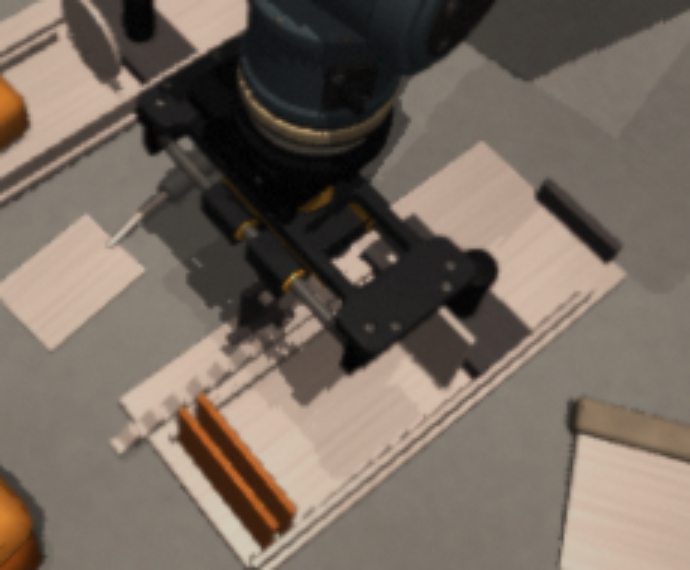

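```bash
cat >> h.py <<'E'
from scipy.spatial.transform import Rotation as Ro
def pose(s):
    T=np.eye(4);T[:3,3]=s["tool_pos"];T[:3,:3]=Ro.from_euler("xyz",s["tool_rot"]).as_matrix();return T
E
python3 - <<'E'
from h import *
P=pose(r.get_state())
p=plane("wrist",(258.5,180),.116,P);print(p, (p-[.6144,.1316,.1216])@[.993,-.119,0])
print("knob",plane("wrist",(380,25),.086,P))
E
```

```text
[0.55469969 0.13715106 0.116     ] -0.059942985524606626
knob [0.4878487  0.20807906 0.086     ]
```

The ball now lies about 60 mm further back, at (258,180) in the wrist view, leaning back with the fingers clear of it. So the pawl has flipped. The knob is unmoved: the wrist view gives (0.488,0.208) and the first measurement gave (0.487,0.210). I'll back off, rise and go over the knob.

>>> {"fn": "apply_moves", "kwargs": {"commands": [{"tx":1,"ty":0,"tz":1,"wx":0,"wy":0,"wz":0,"gripper":0},{"tx":0,"ty":0,"tz":4,"wx":0,"wy":0,"wz":0,"gripper":0},{"tx":0,"ty":0,"tz":4,"wx":0,"wy":0,"wz":0,"gripper":6.5},{"tx":-3,"ty":2.2,"tz":0,"wx":0,"wy":0,"wz":0,"gripper":6.5},{"tx":-4,"ty":2.7,"tz":0,"wx":0,"wy":0,"wz":0,"gripper":6.5},{"tx":-4.3,"ty":2.6,"tz":0,"wx":0,"wy":0,"wz":0,"gripper":6.5},{"tx":0,"ty":0,"tz":0,"wx":0,"wy":0,"wz":0,"gripper":6.5}]}}

```text
clock: 4.3
tool_pos: [0.4853, 0.2101, 0.1983]
tool_rot: [-3.142, -0.002, 3.026]
ft_force: [0.9, 0.6, 0.5]
gripper_width: 0.0425
```

Run:
```python
from h import *
s=r.get_state();print(s["tool_pos"])
cv2.imwrite("pics/w3.png",r.get_image("wrist")[:,:,::-1])
a=r.get_image("scene")[:,:,::-1];cv2.imwrite("pics/s3.png",cv2.resize(a[150:340,200:430],None,fx=3,fy=3))
```

```text
[0.48526626 0.21005289 0.19826992]
```

View pics/w3.png

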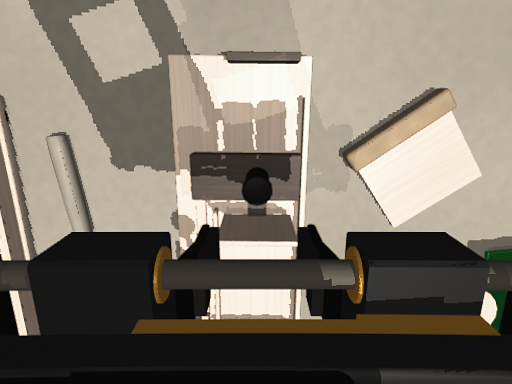

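View pics/s3.png

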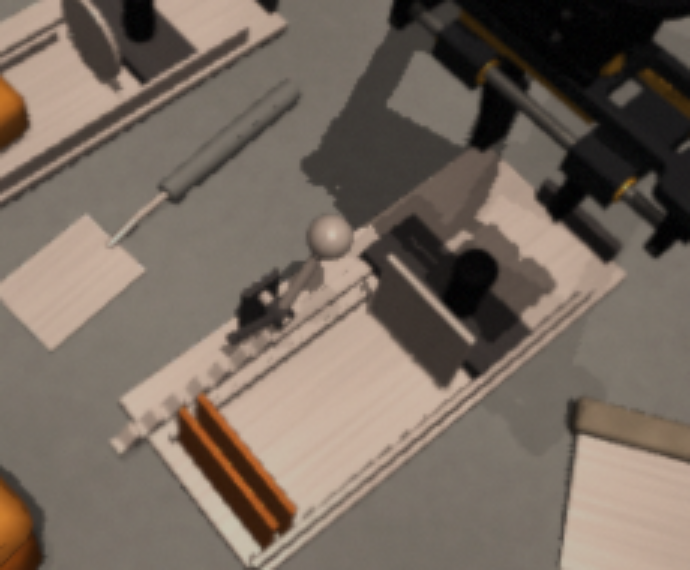

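The scene view shows the lever leaning back, with the ball at (330,237) in the zoomed picture, and the nose up. In the wrist view the knob cap is at (257,190), centred between the fingers. I'll check it once more and refine the ball position.

Run:
```python
from h import *
P=pose(r.get_state())
print("knob",plane("wrist",(257,189),.086,P))
w=ray("scene",(np.array([330,237])+.5)/3-.5+[200,150])
o,d=w;print("ball",o+d*(.116-o[2])/d[2])
```

```text
knob [0.4897214  0.20700928 0.086     ]
ball [0.55277289 0.13808797 0.116     ]
```

>>> {"fn": "apply_moves", "kwargs": {"commands": [{"tx":0.2,"ty":-0.1,"tz":-3.5,"wx":0,"wy":0,"wz":0,"gripper":6.5},{"tx":0,"ty":0,"tz":-3.5,"wx":0,"wy":0,"wz":0,"gripper":6.5},{"tx":0,"ty":0,"tz":-3.5,"wx":0,"wy":0,"wz":0,"gripper":6.5},{"tx":0,"ty":0,"tz":-2.5,"wx":0,"wy":0,"wz":0,"gripper":6.5},{"tx":0,"ty":0,"tz":-1.4,"wx":0,"wy":0,"wz":0,"gripper":6.5},{"tx":0,"ty":0,"tz":0,"wx":0,"wy":0,"wz":0,"gripper":6.5}]}}

```text
clock: 5.15
tool_pos: [0.4908, 0.207, 0.0528]
tool_rot: [-3.141, -0.001, 3.022]
ft_force: [-0.6, -0.4, 0.5]
gripper_width: 0.0648
```

>>> {"fn": "apply_moves", "kwargs": {"commands": [{"tx":0,"ty":0,"tz":0,"wx":0,"wy":0,"wz":0,"gripper":2},{"tx":0,"ty":0,"tz":0,"wx":0,"wy":0,"wz":0,"gripper":1.5},{"tx":0,"ty":0,"tz":0,"wx":0,"wy":0,"wz":0,"gripper":1.5},{"tx":0,"ty":0,"tz":0,"wx":0,"wy":0,"wz":0,"gripper":1.5},{"tx":0,"ty":0,"tz":0,"wx":0,"wy":0,"wz":0,"gripper":1.5},{"tx":0,"ty":0,"tz":0,"wx":0,"wy":0,"wz":0,"gripper":1.5}]}}

```text
clock: 5.9
tool_pos: [0.4902, 0.2083, 0.0534]
tool_rot: [3.14, 0.001, 3.023]
ft_force: [-0.0, 5.2, -2.1]
gripper_width: 0.0243
```

The knob is gripped at 24.3 mm, the stated diameter. I'll draw it back slowly.

>>> {"fn": "apply_moves", "kwargs": {"commands": [{"tx":-0.5,"ty":0.06,"tz":0,"wx":0,"wy":0,"wz":0,"gripper":1.5},{"tx":-0.8,"ty":0.1,"tz":0,"wx":0,"wy":0,"wz":0,"gripper":1.5},{"tx":-0.8,"ty":0.1,"tz":0,"wx":0,"wy":0,"wz":0,"gripper":1.5},{"tx":-0.8,"ty":0.1,"tz":0,"wx":0,"wy":0,"wz":0,"gripper":1.5},{"tx":-0.8,"ty":0.1,"tz":0,"wx":0,"wy":0,"wz":0,"gripper":1.5},{"tx":-0.5,"ty":0.06,"tz":0,"wx":0,"wy":0,"wz":0,"gripper":1.5}]}}

```text
clock: 6.65
tool_pos: [0.4497, 0.2133, 0.0535]
tool_rot: [3.14, 0.004, 3.023]
ft_force: [4.0, 2.3, -6.9]
gripper_width: 0.0236
```

>>> {"fn": "apply_moves", "kwargs": {"commands": [{"tx":-0.5,"ty":0.06,"tz":0,"wx":0,"wy":0,"wz":0,"gripper":1.5},{"tx":-0.4,"ty":0.05,"tz":0,"wx":0,"wy":0,"wz":0,"gripper":1.5}]}}

```text
clock: 6.9
tool_pos: [0.4407, 0.2144, 0.0535]
tool_rot: [3.14, 0.004, 3.023]
ft_force: [4.3, 3.3, -6.0]
gripper_width: 0.0239
```

>>> {"fn": "apply_moves", "kwargs": {"commands": [{"tx":-0.4,"ty":0.05,"tz":0,"wx":0,"wy":0,"wz":0,"gripper":1.5},{"tx":-0.2,"ty":0.02,"tz":0,"wx":0,"wy":0,"wz":0,"gripper":1.5}]}}

```text
clock: 7.15
tool_pos: [0.4344, 0.2152, 0.0535]
tool_rot: [3.14, 0.003, 3.023]
ft_force: [2.7, 5.4, -5.4]
gripper_width: 0.024
```

>>> {"fn": "apply_moves", "kwargs": {"commands": [{"tx":-0.3,"ty":0.04,"tz":0,"wx":0,"wy":0,"wz":0,"gripper":1.5},{"tx":-0.2,"ty":0.02,"tz":0,"wx":0,"wy":0,"wz":0,"gripper":1.5}]}}

```text
clock: 7.4
tool_pos: [0.4295, 0.2158, 0.0535]
tool_rot: [3.14, 0.003, 3.023]
ft_force: [3.2, 4.1, -7.1]
gripper_width: 0.0237
```

>>> {"fn": "apply_moves", "kwargs": {"commands": [{"tx":-0.3,"ty":0.04,"tz":0,"wx":0,"wy":0,"wz":0,"gripper":1.5},{"tx":-0.2,"ty":0.02,"tz":0,"wx":0,"wy":0,"wz":0,"gripper":1.5}]}}

```text
clock: 7.65
tool_pos: [0.4246, 0.2164, 0.0535]
tool_rot: [3.14, 0.003, 3.023]
ft_force: [2.7, 5.1, -6.1]
gripper_width: 0.0236
```

>>> {"fn": "apply_moves", "kwargs": {"commands": [{"tx":-0.2,"ty":0.02,"tz":0,"wx":0,"wy":0,"wz":0,"gripper":1.5},{"tx":-0.2,"ty":0.02,"tz":0,"wx":0,"wy":0,"wz":0,"gripper":1.5}]}}

```text
clock: 7.9
tool_pos: [0.4207, 0.2168, 0.0535]
tool_rot: [3.14, 0.004, 3.023]
ft_force: [3.6, 5.1, -6.3]
gripper_width: 0.024
```

Run:
```python
from h import *
a=r.get_image("scene")[:,:,::-1];cv2.imwrite("pics/s4.png",cv2.resize(a[150:340,200:430],None,fx=3,fy=3))
```

```text
(no output)
```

View pics/s4.png

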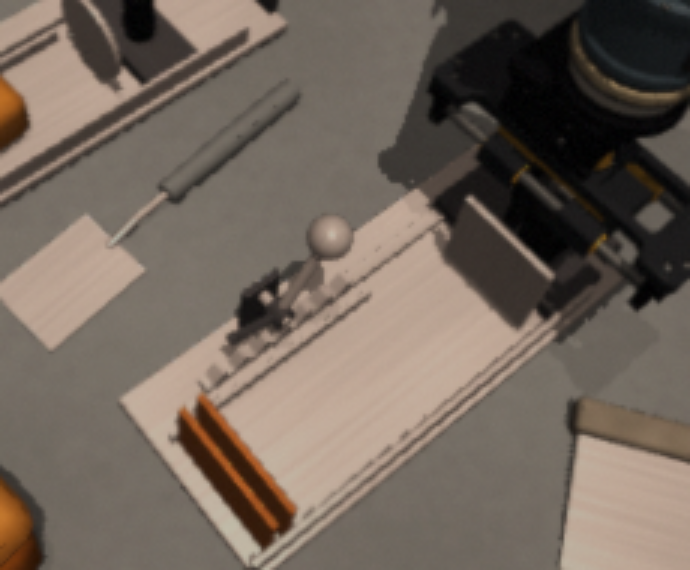

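The pusher has come back about 70 mm and the ball still leans back, at (330,237) in the zoomed picture. I'll creep on until the stop shows in the force.

>>> {"fn": "apply_moves", "kwargs": {"commands": [{"tx":-0.2,"ty":0.02,"tz":0,"wx":0,"wy":0,"wz":0,"gripper":1.5},{"tx":-0.2,"ty":0.02,"tz":0,"wx":0,"wy":0,"wz":0,"gripper":1.5}]}}

```text
clock: 8.2
tool_pos: [0.4168, 0.2173, 0.0535]
tool_rot: [3.14, 0.004, 3.023]
ft_force: [3.2, 5.2, -6.5]
gripper_width: 0.0241
```

>>> {"fn": "apply_moves", "kwargs": {"commands": [{"tx":-0.2,"ty":0.02,"tz":0,"wx":0,"wy":0,"wz":0,"gripper":1.5},{"tx":-0.1,"ty":0.01,"tz":0,"wx":0,"wy":0,"wz":0,"gripper":1.5}]}}

```text
clock: 8.45
tool_pos: [0.4143, 0.2177, 0.0535]
tool_rot: [3.14, 0.005, 3.023]
ft_force: [5.1, 4.1, -8.5]
gripper_width: 0.0241
```

>>> {"fn": "apply_moves", "kwargs": {"commands": [{"tx":-0.1,"ty":0.01,"tz":0,"wx":0,"wy":0,"wz":0,"gripper":1.5},{"tx":-0.1,"ty":0.01,"tz":0,"wx":0,"wy":0,"wz":0,"gripper":1.5}]}}

```text
clock: 8.7
tool_pos: [0.4144, 0.2177, 0.0535]
tool_rot: [3.139, 0.009, 3.024]
ft_force: [7.8, 1.3, -11.6]
gripper_width: 0.0238
```

>>> {"fn": "apply_moves", "kwargs": {"commands": [{"tx":-0.1,"ty":0.01,"tz":0,"wx":0,"wy":0,"wz":0,"gripper":1.5},{"tx":-0.1,"ty":0.01,"tz":0,"wx":0,"wy":0,"wz":0,"gripper":1.5}]}}

```text
clock: 8.95
tool_pos: [0.4144, 0.2178, 0.0536]
tool_rot: [3.138, 0.012, 3.024]
ft_force: [11.1, -1.0, -12.9]
gripper_width: 0.0239
```

The TCP holds at x=0.4144 while the force climbs, so this is the stop. I'll ease off, open and rise.

>>> {"fn": "apply_moves", "kwargs": {"commands": [{"tx":0.3,"ty":-0.03,"tz":0,"wx":0,"wy":0,"wz":0,"gripper":1.5},{"tx":0,"ty":0,"tz":0,"wx":0,"wy":0,"wz":0,"gripper":6},{"tx":0,"ty":0,"tz":0,"wx":0,"wy":0,"wz":0,"gripper":6},{"tx":0,"ty":0,"tz":0,"wx":0,"wy":0,"wz":0,"gripper":6},{"tx":0,"ty":0,"tz":0,"wx":0,"wy":0,"wz":0,"gripper":6},{"tx":0,"ty":0,"tz":2,"wx":0,"wy":0,"wz":0,"gripper":6},{"tx":0,"ty":0,"tz":3,"wx":0,"wy":0,"wz":0,"gripper":6},{"tx":0,"ty":0,"tz":4,"wx":0,"wy":0,"wz":0,"gripper":6},{"tx":0,"ty":3,"tz":4,"wx":0,"wy":0,"wz":0,"gripper":6},{"tx":0,"ty":6,"tz":2,"wx":0,"wy":0,"wz":0,"gripper":6},{"tx":0,"ty":6,"tz":0,"wx":0,"wy":0,"wz":0,"gripper":6},{"tx":0,"ty":0,"tz":0,"wx":0,"wy":0,"wz":0,"gripper":6}]}}

```text
clock: 10.45
tool_pos: [0.4106, 0.3697, 0.2038]
tool_rot: [3.14, 0.002, 3.028]
ft_force: [-0.3, -0.2, -0.4]
gripper_width: 0.0598
```

Run:
```python
from h import *
a=r.get_image("scene")[:,:,::-1];cv2.imwrite("pics/s5.png",cv2.resize(a[90:340,130:430],None,fx=2.4,fy=2.4))
cv2.imwrite("pics/t5.png",r.get_image("top")[:,:,::-1])
```

```text
(no output)
```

View pics/s5.png

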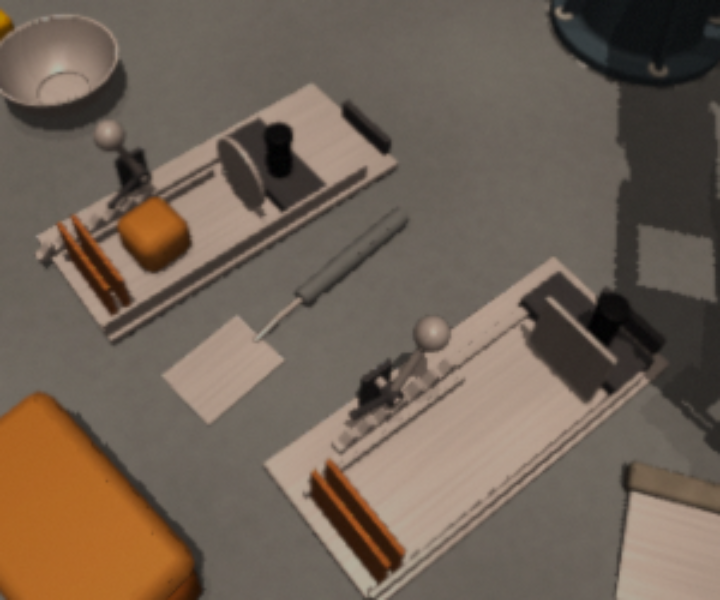

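View pics/t5.png

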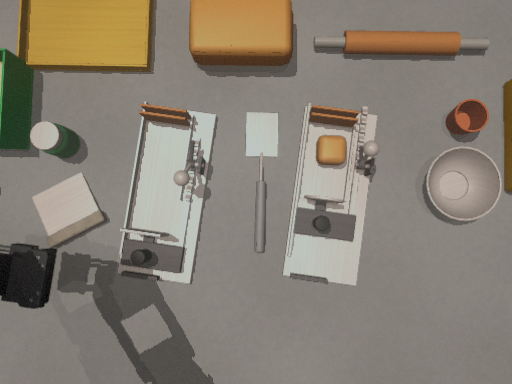

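Run:
```python
from h import *
x,e=tri([ray("top",(139.5,255.8)),ray("scene",(np.array([613,303])+.5)/2.4-.5+[130,90])])
print(x,e,(np.array([.4875,.209])-x[:2])@[.993,-.119])
print(r.get_state()["ft_force"]); r.finish_job()
```

```text
[0.41279318 0.21549556 0.09022936] [np.float64(0.0006007682544872761), np.float64(0.0006007682544872925)] 0.07495684343098992
[-0.51512629  0.02350884 -0.23206148]
the job is handed in; nothing more can be done
```

I flipped the square-plate feeder's pawl back by its ball and drew the pusher back by the black knob to its home stop. I then let go, moved the arm clear and handed the job in. `finish_job` reports no verdict, so success rests on the checks below.

- **Pawl:** the ball was pushed over with the shut fingers while the pusher was still fully forward. It moved about 60 mm back. The last scene and top pictures still show the lever leaning back with the nose up.
- **Pusher:** the knob travelled about 75 mm back, within the 50 to 80 mm starting range. At the end the tool stayed at x = 0.4144 while the pull force rose from about 5 to 11 N, which I took as the stop. After release, two views put the knob at x ≈ 0.413, still at the stop.
- **Round-plate feeder:** it was not touched and looks unchanged in the last pictures.
- **Robot:** the gripper was clear of everything and read under 1 N at hand-in. The clock stood at about 10.5 s of the 45 s allowed.

**Small disagreements:**
- The last knob-top height came out at 90 mm, against the stated 86 mm.
- The engaged ball measured 122 mm high instead of 116 mm. That could be the pawl riding on a tooth, which would also explain 60 mm of ball movement instead of 68 mm.

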